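# Snap the storage box lid shut all round

## Task

The lid has been laid on the clear stem-tape box, but some or all of the blue locking flaps round its rim are still sprung up. Press down round the rim, flap by flap, until all four have snapped down flush, then take the hand clear. Only press, without slamming down hard: do not lift, tip or shove the box, and leave the other things on the table alone.

Things in the scene. Friction and masses are not known exactly. Their poses are not given: they have to be found in the camera images.
- clip_box: loose storage box standing on the table, about 1 kg: clear tub with rolls of stem tape inside, closed by a white lid with a blue locking flap along each of its four sides; a red seal shows under a flap that is up. Origin: centre of the underside; z up, x along the short side of the lid, y along the long side
- lid_center (a point): centre of the lid, level with the shut flaps, 72 mm above the table. Lid 136 mm (box x) by 184 mm (box y); white middle panel 68 x 116 mm, 3 mm lower than the shut flaps; four white fixed corners 34 mm square; on the panel a small white moulded grip, 14 x 44 mm, that rises to 82 mm above the table
- flap_front (a joint): the flap on the box's own -x side (towards the robot when the box's yaw is 0), 113 mm long; blue, 34 mm wide from hinge (at the white panel) to free edge. Value in rad: 0 = sprung up (free edge 9 mm high), 0.26 = flush and shut. Bistable: below 0.13 it springs back up, above it snaps shut and stays. Needs about 5 to 7 N straight down on its press spot
- flap_front_press (a point): the ribbed press spot on top of the front flap, 21 mm outward from its hinge, half-way along it; moves with the flap: about 77 mm above the table when up, 72 mm when shut (5 mm of downward travel)
- flap_right (a joint): the flap on the box's own -y side, 65 mm long; blue, 34 mm wide from hinge (at the white panel) to free edge. Value in rad: 0 = sprung up (free edge 9 mm high), 0.26 = flush and shut. Bistable: below 0.13 it springs back up, above it snaps shut and stays. Needs about 5 to 7 N straight down on its press spot. It may already be shut at the start
- flap_right_press (a point): the ribbed press spot on top of the right flap, 21 mm outward from its hinge, half-way along it; moves with the flap: about 77 mm above the table when up, 72 mm when shut (5 mm of downward travel)
- flap_back (a joint): the flap on the box's own +x side, 113 mm long; blue, 34 mm wide from hinge (at the white panel) to free edge. Value in rad: 0 = sprung up (free edge 9 mm high), 0.26 = flush and shut. Bistable: below 0.13 it springs back up, above it snaps shut and stays. Needs about 5 to 7 N straight down on its press spot
- flap_back_press (a point): the ribbed press spot on top of the back flap, 21 mm outward from its hinge, half-way along it; moves with the flap: about 77 mm above the table when up, 72 mm when shut (5 mm of downward travel)
- flap_left (a joint): the flap on the box's own +y side, 65 mm long; blue, 34 mm wide from hinge (at the white panel) to free edge. Value in rad: 0 = sprung up (free edge 9 mm high), 0.26 = flush and shut. Bistable: below 0.13 it springs back up, above it snaps shut and stays. Needs about 5 to 7 N straight down on its press spot. It may already be shut at the start
- flap_left_press (a point): the ribbed press spot on top of the left flap, 21 mm outward from its hinge, half-way along it; moves with the flap: about 77 mm above the table when up, 72 mm when shut (5 mm of downward travel)
- rubber_duck: small yellow bath duck, 56x46x42 mm, loose bystander, to be left alone; origin at the centre of its underside
- mini_pot: small clay pot, 58 mm wide, 45 mm high, loose bystander, to be left alone; origin at the centre of its underside
- ribbon_gold: spool of gold ribbon lying flat, 68x60x22 mm, loose bystander, to be left alone; origin at the centre of its underside
- glue_bottle: brown dropper bottle, 33 mm wide, 102 mm high, loose bystander, to be left alone; origin at the centre of its underside

How it is judged:
By the outcome, as a careful person would: the job done as asked, in the order asked, and still so for the second after the job is handed in, with the robot touching nothing.
It also fails if it takes over 38 s, if anything falls off the work surface, if the arm or the gripper's body presses on something with over 40 N, if the wrist force passes 120 N, or if a joint passes its speed limit or range.

## Robot

A 7-joint arm with a two-finger parallel gripper is mounted at the origin on the work surface; the furniture and walls round the work are solid. World frame = base frame: x ahead of the robot, y to its left, z up, the work surface at z = 0. Lengths are in m, angles in rad, forces in N, time in s.
With the tool pointing down it reaches from about 0.4 to 0.85 m from the base axis. Payload 10.4 kg.
Tool frame: the origin (TCP) lies on the centre line of the jaws, within the pads' length; the fingertips stand 17 mm ahead of it and the grasp point (between the pads) lies 2 mm behind it; z points along the fingers, y is the direction in which the jaws open and shut (so a half turn about z gives the same grasp; the last joint's range is limited). The gripper opens to 87 mm and grips with 3 to 60 N. Pads are 19 mm wide; open, the fingers measure 117 mm over their backs; the gripper's body (75 mm by 190 mm) begins 51 mm behind the grasp point.
Start: joints at [-1.31, 0.332, -0.065, 1.46, 0.022, 1.35, -0.088], TCP at [0.175, 0.6, 0.24] pointing down, gripper open.
Joint ranges: [-2.6, 2.6], [-0.5, 2.12], [-1.47, 1.34], [0.16, 2.42], [-1.27, 4.41], [0.06, 2.06], [-2.6, 2.6]. Speed limits (rad/s): [2.22, 2.22, 2.79, 2.79, 3.14, 3.14, 3.14].

## Interface

Orientations are given as [roll, pitch, yaw] about the fixed x, y, z axes, in that order (R = Rz(yaw) Ry(pitch) Rx(roll)).
In Python, from workcell import bot, imaging gives the robot as it stands.
- The arm moves only by the shell command python3 -m handwheel 'ROWS' [FORCE]. ROWS is JSON, a list of rows, each a list of 5 numbers: the shift along the tool's x, y, z in mm, then the turn about the tool's z in degrees, then the opening, from -1 (shut) to 1 (fully open). A call has 1 to 20 rows; each row shifts and turns the commanded pose from where the row before left it, along the tool's axes as they then stand; what a row does not reach is not made up. A row lasts 1/8 s, in which the tool goes at most 62.5 mm and 10.7 degrees, less where a joint would pass 70% of its speed; a pose out of reach is approached as far as the arm can. A call with a gripper value outside its range is refused whole. The fingers move at their own pace and stop on an object; FORCE is the grip in N (left out, the last holds). Time passes only in rows, so rows that do not move let the fingers close. It gives the time, the measured TCP pose, the force and the opening at its end, in the units of the state.
- bot.get_state(): the state, without advancing time (a new reading comes with each control period).
- imaging.get_image(name): name is "scene" or "top"; returns (picture, depth): 480x640x3 uint8, red, green, blue; 480x640 float32, m along the optical axis (not along the pixel's ray), 0 where there is no reading.
- imaging.get_calibration(name): a dict with "fx", "fy", "cx", "cy" (pixels), "xyz" and "rotation" of the camera in the world. Camera axes: x right, y down, z forward; pixel columns grow to the right and rows downward; lengths in m; the calibration is good to about 2 mm. A picture is of the moment at which its call begins. get_calibration takes no time and is no camera call.
- bot.close_job(): hands the job in, once; it reports no verdict.
Trained networks look in the newest picture that a camera, given by its name, has taken for a name from the list of things; names that differ only in an ending like _2 or _b are one class to them, and where a whole thing is asked for, a point or a joint stands for the part that bears it (a point fixed in the world has none). Each returns a list of dicts, best first, with "confidence" (0 to 1); they miss things now and then, are a little off and sometimes report something else, mostly with a low value. They report only what shows in the picture. A call takes as long as a camera call.
- imaging.masks_of(camera, name): "region" (480x640 bool, what is visible of it) and "pixel" ([column, row] in pixels, amid what is visible of it).
The state is a dict: "t": time; "q": joint angles; "joint_vel": joint speeds; "tau": joint torques, N m; "position": TCP position; "tcp_rot": TCP orientation; "force": force on the tool from outside, world axes, zero at the start; "wrist_torque": the same for the moment, N m; "grip_width": opening from 0.0 (shut) to 1.0 (fully open).
Only numpy, scipy, OpenCV 4.12 (cv2) and the standard library are available. Lean on these libraries where they do the work, as an engineer would, in place of code of your own. Each camera call takes 0.05 s, during which the arm holds its last target. There are 200 camera calls.

## Working session

There is one attempt and no reset: what is moved stays moved. The work goes in short steps, Python scripts to look and compute and a shell command to move; the robot and the scene stay as the last step left them, time stands still between calls to the robot, and variables do not carry over. Pictures are saved under pics/ and viewed, about 8 in all and at most 12, crops included, and the job is handed in when it is done.

```bash
mkdir -p pics; python3 - <<'E'
from workcell import bot, imaging
import cv2
s=bot.get_state(); print(s)
for n in("top","scene"):
    p,d=imaging.get_image(n); cv2.imwrite(f"pics/{n}0.png",p[:,:,::-1]); c=imaging.get_calibration(n); print(n,c)
E
```

```text
{'t': 0.0, 'q': array([-1.30962499,  0.33289416, -0.06467903,  1.46095332,  0.02157751,
        1.34991166, -0.08849381]), 'joint_vel': array([ 0.00166946, -0.0002752 , -0.00108682, -0.00042255,  0.00053708,
        0.00040869,  0.00041122]), 'tau': array([ 1.77066886e-04, -6.23243308e+01,  2.48804240e-02, -3.89903712e+01,
       -6.14194083e-02,  3.94167029e-02,  1.33797616e-04]), 'position': array([0.17489197, 0.59964182, 0.23873422]), 'tcp_rot': array([-3.14012153e+00,  5.38038278e-05,  2.85782402e+00]), 'force': array([ 0.32208822,  0.09810801, -0.48526254]), 'wrist_torque': array([-0.00466381,  0.00403736,  0.004196  ]), 'grip_width': 1.0014003036195183}
top {'fx': 493.9731579744773, 'fy': 493.9731579744773, 'cx': 319.94840363316746, 'cy': 246.86648096054628, 'xyz': array([0.45574291, 0.01999402, 0.9216969 ]), 'rotation': array([-3.00303941, -0.00926315, -1.58698135])}
scene {'fx': 578.6021866621121, 'fy': 578.6021866621121, 'cx': 327.37088573188356, 'cy': 239.17751917541037, 'xyz': array([ 0.13579966, -0.58235152,  0.92258602]), 'rotation': array([-2.40939427,  0.01891393, -0.61745245])}
```

View pics/top0.png

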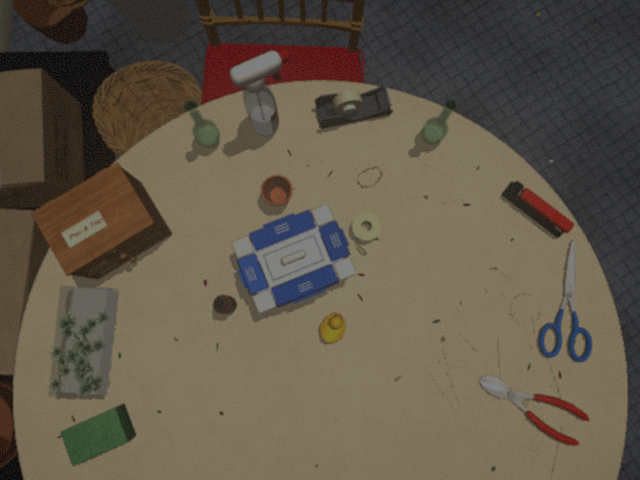

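View pics/scene0.png

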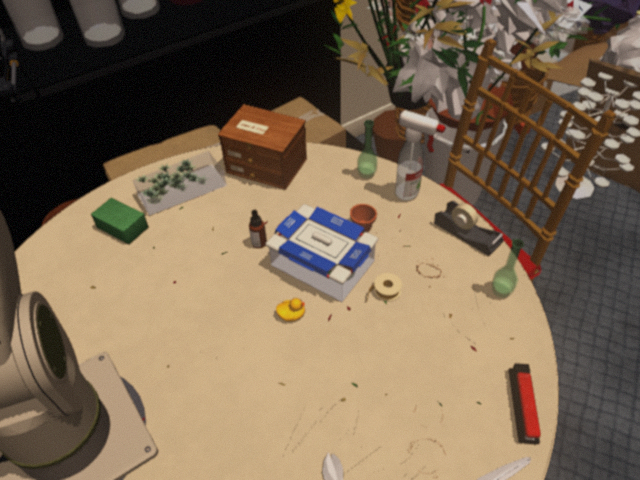

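The top picture shows the box lid centred near pixel (293,258), with the long side along the image horizontal. The glue bottle is at (223,305), the pot at (277,190), the ribbon at (366,227) and the duck at (333,327). The robot is off the bottom of the picture. Next I'll measure the lid pose and the flap heights.

```bash
cat > h.py <<'E'
from workcell import bot, imaging
import cv2, numpy as np
from scipy.spatial.transform import Rotation as R
def cloud(n):
    p,d=imaging.get_image(n); c=imaging.get_calibration(n)
    v,u=np.mgrid[:480,:640]
    P=np.stack([(u-c["cx"])/c["fx"]*d,(v-c["cy"])/c["fy"]*d,d],-1)
    return p,d,P@R.from_euler("xyz",c["rotation"]).as_matrix().T+c["xyz"]
def blue(p):
    h=cv2.cvtColor(p,cv2.COLOR_RGB2HSV); return (h[...,0]>105)&(h[...,0]<130)&(h[...,1]>130)&(h[...,2]>50)
E
python3 - <<'E'
from h import *
for n in("top","scene"):
    p,d,W=cloud(n)
    m=imaging.masks_of(n,"clip_box")
    print(n,[(round(x["confidence"],2),x["pixel"],x["region"].sum()) for x in m])
    reg=m[0]["region"]&(d>0); z=W[...,2]
    L=reg&(z>.06)&(z<.095)
    tab=(d>0)&(abs(z)<.02); print("table z",np.median(z[tab]))
    pts=W[L][:,:2].astype(np.float32)
    r=cv2.minAreaRect(pts); print("rect",r, "lid z",np.median(z[L]))
    b=blue(p)&cv2.dilate(reg.astype(np.uint8),np.ones((5,5))).astype(bool)&(d>0)
    k,lab,st,ce=cv2.connectedComponentsWithStats(b.astype(np.uint8))
    for i in range(1,k):
        if st[i,4]>60:
            Q=W[lab==i]; print("blue",ce[i].round(),st[i,4],Q.mean(0).round(4),cv2.minAreaRect(Q[:,:2].astype(np.float32)))
            A=np.c_[Q[:,:2]-Q[:,:2].mean(0),np.ones(len(Q))]; print("   plane",np.linalg.lstsq(A,Q[:,2],rcond=None)[0].round(3))
    cv2.imwrite(f"pics/{n}1.png",cv2.resize(p[190:320,220:370] if n=="top" else p[195:305,255:385],None,fx=5,fy=5,interpolation=cv2.INTER_CUBIC)[:,:,::-1])
for o in("glue_bottle","mini_pot","ribbon_gold","rubber_duck"):
    m=imaging.masks_of("top",o)
    if m: 
        u,v=m[0]["pixel"]; 
        p,d,W=cloud("top"); print(o,m[0]["confidence"],W[int(v),int(u)])
E
```

```text
top [(0.86, [289.5, 258.4], np.int64(8570))]
table z -0.00029716779008126526
rect ((0.5578743815422058, 0.0572652593255043), (0.1484079509973526, 0.19549961388111115), 21.169416427612305) lid z 0.07204333114398098
blue [282. 230.] 891 [0.6046 0.0754 0.0757] ((0.6070022583007812, 0.07651010900735855), (0.03521300107240677, 0.10924239456653595), 21.200237274169922)
   plane [0.188 0.075 0.076]
blue [333. 241.] 377 [ 0.5833 -0.0123  0.0758] ((0.5851466059684753, -0.015439698472619057), (0.060477614402770996, 0.0353105328977108), 19.00782585144043)
   plane [ 0.076 -0.209  0.076]
blue [253. 273.] 469 [0.5298 0.1258 0.0759] ((0.5297304391860962, 0.1265050768852234), (0.06162858009338379, 0.02994372881948948), 21.534584045410156)
   plane [-0.1    0.246  0.076]
blue [303. 284.] 893 [0.5094 0.0394 0.0763] ((0.5091001391410828, 0.038210950791835785), (0.030348924919962883, 0.10909949243068695), 21.438785552978516)
   plane [-0.241 -0.095  0.076]
scene [(0.67, [321.0, 248.8], np.int64(6915))]
table z 0.0002196250802389832
rect ((0.5526777505874634, 0.05101672559976578), (0.14452235400676727, 
[... 302 characters left out ...]
2050171, 0.12567409873008728), (0.06483302265405655, 0.030874252319335938), 20.4921875)
   plane [-0.095  0.233  0.076]
blue [306. 257.] 579 [0.5043 0.0348 0.0764] ((0.504743218421936, 0.034630823880434036), (0.036850374191999435, 0.11063447594642639), 22.03883934020996)
   plane [-0.074 -0.035  0.076]
blue [355. 256.] 318 [ 0.582  -0.019   0.0762] ((0.5837023854255676, -0.017883669584989548), (0.0640370324254036, 0.03585626557469368), 21.5992431640625)
   plane [ 0.02  -0.09   0.076]
glue_bottle 0.79 [0.47964016 0.17287423 0.07718244]
mini_pot 0.91 [0.69808134 0.08945084 0.00388624]
ribbon_gold 0.91 [ 0.62971039 -0.07926708  0.01400356]
rubber_duck 0.94 [ 0.43706737 -0.00434526  0.02134033]
```

View pics/scene1.png

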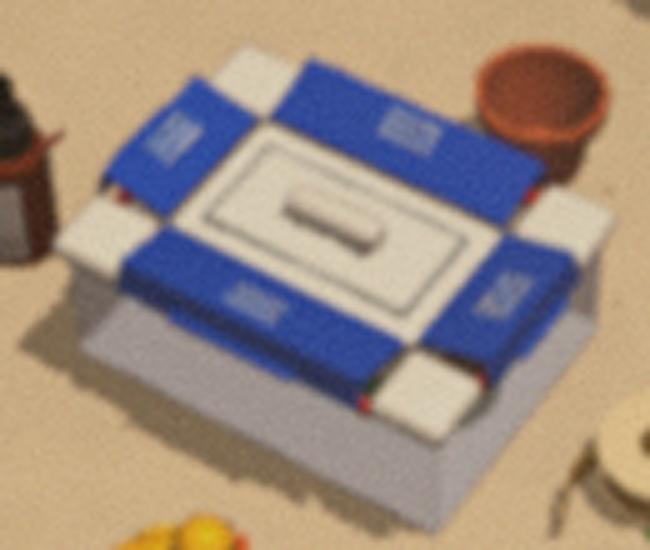

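View pics/top1.png

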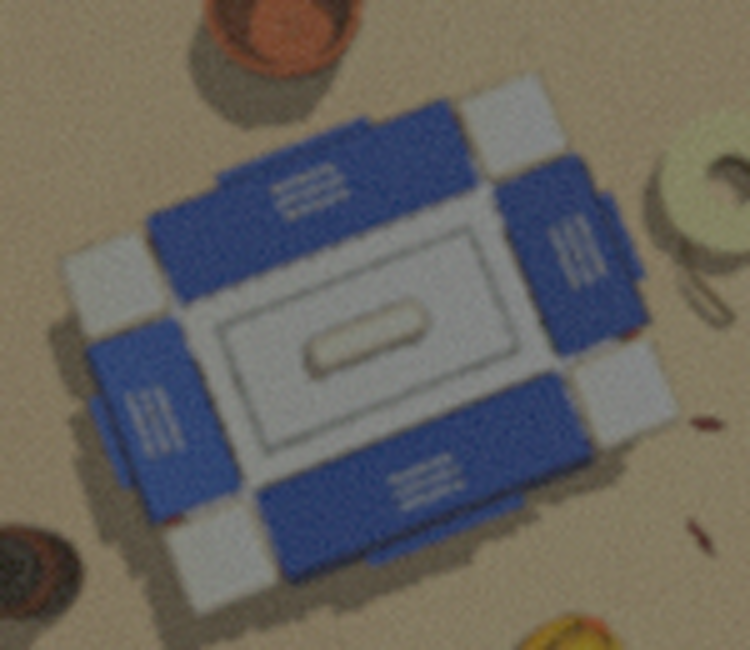

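Both pictures show a red seal at every flap, and the depth slopes of about 0.2–0.26 rad agree, so all four flaps are up. The box centre is about (0.556, 0.055) and its yaw about 21.3°. I'll shut the jaws, turn to match the box and move above the left flap.

```bash
python3 -m handwheel '[[0,0,0,-9.4,-1],[0,0,0,-9.4,-1],[0,0,0,-9.4,-1],[0,0,0,-9.4,-1],[-11,-40.5,0,0,-1],[-11,-40.5,0,0,-1],[-11,-40.5,0,0,-1],[-11,-40.5,0,0,-1],[-11,-40.5,0,0,-1],[-11,-40.5,0,0,-1],[-11,-40.5,0,0,-1],[-11,-40.5,0,0,-1],[-11,-40.5,0,0,-1],[-11,-40.5,0,0,-1],[-11,-40.5,0,0,-1],[-11,-40.5,0,0,-1],[-11,-40.5,0,0,-1],[-11,-40.5,0,0,-1]]'
cat > go.py <<'E'
from h import *
c=np.array([.556,.055]); y=np.radians(21.3); ex=np.array([np.cos(y),np.sin(y)]); ey=np.array([-ex[1],ex[0]])
T=dict(left=c+.079*ey,right=c-.079*ey,front=c-.055*ex,back=c+.055*ex)
s=bot.get_state(); M=R.from_euler("xyz",s["tcp_rot"]).as_matrix()
print(s["t"],s["position"].round(4),np.degrees(s["tcp_rot"]).round(1),s["force"].round(1),s["grip_width"])
for k,v in T.items(): print(k,v.round(4),"tool mm",(M.T@(np.r_[v,.115]-s["position"])*1000).round(1))
E
python3 go.py
```

```text
t: 2.95
position: [0.5255, 0.1268, 0.2398]
tcp_rot: [3.141, 0.001, -2.769]
force: [0.8, 0.1, 0.2]
grip_width: 0.004
2.95 [0.5255 0.1268 0.2398] [ 180.     0.  -158.7] [0.8 0.1 0.2] 0.00429495534598924
left [0.5273 0.1286] tool mm [ -2.3   1.  124.8]
right [ 0.5847 -0.0186] tool mm [  -2.2 -157.   124.7]
front [0.5048 0.035 ] tool mm [ 52.8 -78.  124.7]
back [0.6072 0.075 ] tool mm [-57.2 -78.1 124.8]
```

```bash
python3 -m handwheel '[[-2,0,35,0,-1],[0,0,40,0,-1],[0,0,35,0,-1],[0,0,20,0,-1],[0,0,5,0,-1],[0,0,0,0,-1]]'; python3 -m handwheel '[[0,0,2,0,-1],[0,0,2,0,-1],[0,0,2,0,-1],[0,0,2,0,-1]]';python3 -m handwheel '[[0,0,2,0,-1],[0,0,1,0,-1]]'
```

```text
t: 3.7
position: [0.5269, 0.1288, 0.105]
tcp_rot: [3.142, 0.0, -2.769]
force: [0.1, 0.5, -0.1]
grip_width: 0.002
t: 4.2
position: [0.5267, 0.1287, 0.0965]
tcp_rot: [3.142, 0.0, -2.769]
force: [0.3, 0.2, 3.5]
grip_width: 0.005
t: 4.45
position: [0.5267, 0.1289, 0.0935]
tcp_rot: [3.141, 0.0, -2.769]
force: [-0.4, 0.5, 2.2]
grip_width: 0.005
```

```bash
python3 -m handwheel '[[0,0,1,0,-1],[0,0,1,0,-1],[0,0,1,0,-1]]'; python3 -m handwheel '[[0,0,1,0,-1],[0,0,0.5,0,-1]]';python3 -m handwheel '[[0,0,0.5,0,-1],[0,0,0,0,-1]]'
```

```text
t: 4.82
position: [0.5266, 0.1285, 0.0904]
tcp_rot: [-3.142, -0.0, -2.769]
force: [-0.3, -0.0, -1.3]
grip_width: 0.006
t: 5.08
position: [0.5267, 0.1286, 0.0893]
tcp_rot: [3.142, -0.0, -2.769]
force: [-3.4, 0.5, 9.0]
grip_width: 0.006
t: 5.32
position: [0.5267, 0.1286, 0.0893]
tcp_rot: [3.141, 0.0, -2.769]
force: [-4.5, -0.7, 9.8]
grip_width: 0.002
```

```bash
python3 -m handwheel '[[0,0,-5,0,-1],[0,0,-25,0,-1],[18,-26,0,0,-1],[18,-26,0,0,-1],[19,-27,0,0,-1],[0,0,18,0,-1],[0,0,0,0,-1]]'; python3 -m handwheel '[[0,0,2,0,-1],[0,0,2,0,-1],[0,0,1,0,-1],[0,0,1,0,-1],[0,0,1,0,-1],[0,0,1,0,-1]]';python3 -m handwheel '[[0,0,1,0,-1],[0,0,1,0,-1]]'; python3 -m handwheel '[[0,0,1,0,-1],[0,0,0.7,0,-1]]'
```

```text
t: 6.2
position: [0.5034, 0.0348, 0.0998]
tcp_rot: [3.141, -0.002, -2.77]
force: [-0.0, 0.9, 0.7]
grip_width: 0.008
t: 6.95
position: [0.5042, 0.035, 0.0924]
tcp_rot: [-3.142, 0.0, -2.769]
force: [-1.1, -0.2, -0.1]
grip_width: 0.01
t: 7.2
position: [0.5042, 0.035, 0.0904]
tcp_rot: [3.142, 0.0, -2.769]
force: [1.0, -0.4, -0.7]
grip_width: 0.005
t: 7.45
position: [0.5042, 0.0351, 0.0893]
tcp_rot: [3.141, 0.0, -2.769]
force: [-3.9, -0.3, 11.9]
grip_width: 0.008
```

Front flap shut. Next is right: tool (+55,-79) relative to the centre line, so the move is (-55,-79).

```bash
python3 -m handwheel '[[0,0,-5,0,-1],[0,0,-25,0,-1],[-18,-26,0,0,-1],[-18,-26,0,0,-1],[-19,-27,0,0,-1],[0,0,18,0,-1],[0,0,0,0,-1]]'; python3 -m handwheel '[[0,0,2,0,-1],[0,0,2,0,-1],[0,0,1,0,-1],[0,0,1,0,-1],[0,0,1,0,-1],[0,0,1,0,-1]]';python3 -m handwheel '[[0,0,1,0,-1],[0,0,1,0,-1]]'; python3 -m handwheel '[[0,0,1,0,-1],[0,0,0.7,0,-1]]'
```

```text
t: 8.32
position: [0.5825, -0.0181, 0.099]
tcp_rot: [3.14, -0.003, -2.769]
force: [-0.3, -0.1, 0.7]
grip_width: 0.003
t: 9.07
position: [0.5841, -0.0185, 0.0926]
tcp_rot: [3.142, 0.0, -2.769]
force: [-0.2, 0.0, 0.3]
grip_width: 0.007
t: 9.32
position: [0.584, -0.0185, 0.0906]
tcp_rot: [3.141, -0.0, -2.769]
force: [0.5, 0.1, -0.6]
grip_width: 0.004
t: 9.57
position: [0.5841, -0.0185, 0.0893]
tcp_rot: [3.141, 0.0, -2.769]
force: [-3.4, 0.5, 7.6]
grip_width: 0.004
```

Back flap, (-55,+79); then lift clear and return towards the start.

```bash
python3 -m handwheel '[[0,0,-5,0,-1],[0,0,-25,0,-1],[-18,26,0,0,-1],[-18,26,0,0,-1],[-19,27,0,0,-1],[0,0,18,0,-1],[0,0,0,0,-1]]'; python3 -m handwheel '[[0,0,2,0,-1],[0,0,2,0,-1],[0,0,1,0,-1],[0,0,1,0,-1],[0,0,1,0,-1],[0,0,1,0,-1]]';python3 -m handwheel '[[0,0,1,0,-1],[0,0,1,0,-1]]'; python3 -m handwheel '[[0,0,1,0,-1],[0,0,0.7,0,-1]]'
python3 -m handwheel '[[0,0,-5,0,-1],[0,0,-25,0,-1],[0,0,-60,0,-1],[0,0,-60,0,-1],[10,40,0,0,-1],[10,40,0,0,-1],[10,40,0,0,-1],[10,40,0,0,-1],[10,40,0,0,-1],[10,40,0,0,-1],[10,40,0,0,-1],[10,40,0,0,-1],[10,40,0,0,-1],[10,40,0,0,-1],[10,40,0,0,-1],[0,0,0,0,-1]]'
python3 - <<'E'
from h import *
for n in("top","scene"):
    p,d,W=cloud(n)
    reg=imaging.masks_of(n,"clip_box")[0]["region"]
    b=blue(p)&cv2.dilate(reg.astype(np.uint8),np.ones((5,5))).astype(bool)&(d>0)
    k,lab,st,ce=cv2.connectedComponentsWithStats(b.astype(np.uint8))
    for i in range(1,k):
        if st[i,4]>60:
            Q=W[(lab==i)&(W[...,2]>.055)]
            A=np.c_[Q[:,:2]-Q[:,:2].mean(0),np.ones(len(Q))]; print(n,ce[i].round(),Q.mean(0).round(4),"plane",np.linalg.lstsq(A,Q[:,2],rcond=None)[0].round(3))
    cv2.imwrite(f"pics/{n}2.png",cv2.resize(p[180:340,200:390] if n=="top" else p[185:325,235:405],None,fx=4,fy=4,interpolation=cv2.INTER_CUBIC)[:,:,::-1])
E
```

```text
t: 10.45
position: [0.6054, 0.0742, 0.0995]
tcp_rot: [-3.142, -0.003, -2.769]
force: [-0.6, -0.5, -0.0]
grip_width: 0.01
t: 11.2
position: [0.6067, 0.0752, 0.0931]
tcp_rot: [3.141, 0.0, -2.769]
force: [-0.2, 0.4, 1.3]
grip_width: 0.005
t: 11.45
position: [0.6062, 0.0754, 0.0907]
tcp_rot: [3.141, -0.001, -2.769]
force: [-0.3, -0.5, 0.4]
grip_width: 0.005
t: 11.7
position: [0.6065, 0.0752, 0.0895]
tcp_rot: [3.141, -0.0, -2.769]
force: [-3.5, 0.1, 5.3]
grip_width: 0.004
t: 13.7
position: [0.3412, 0.4476, 0.2395]
tcp_rot: [3.14, -0.0, -2.764]
force: [0.1, -0.4, -0.2]
grip_width: 0.006
top [283. 230.] [0.6042 0.0748 0.0717] plane [-0.01  -0.005  0.072]
top [333. 242.] [ 0.5831 -0.0124  0.0714] plane [-0.018  0.064  0.071]
top [254. 274.] [0.5296 0.1253 0.0716] plane [ 0.001 -0.002  0.072]
top [304. 285.] [0.509  0.0389 0.0714] plane [0.061 0.027 0.071]
scene [337. 225.] [0.6026 0.0711 0.0721] plane [-0.04  -0.016  0.072]
scene [291. 226.] [0.5269 0.1233 0.072 ] plane [ 0.011 -0.022  0.072]
scene [307. 257.] [0.5068 0.0357 0.072 ] plane [-0.012 -0.005  0.072]
scene [354. 257.] [ 0.5813 -0.0169  0.0712] plane [-0.044  0.102  0.071]
```

View pics/scene2.png

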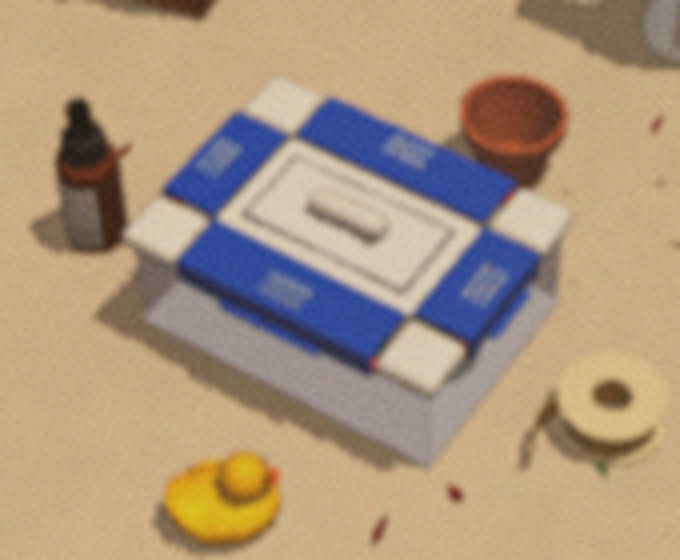

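View pics/top2.png

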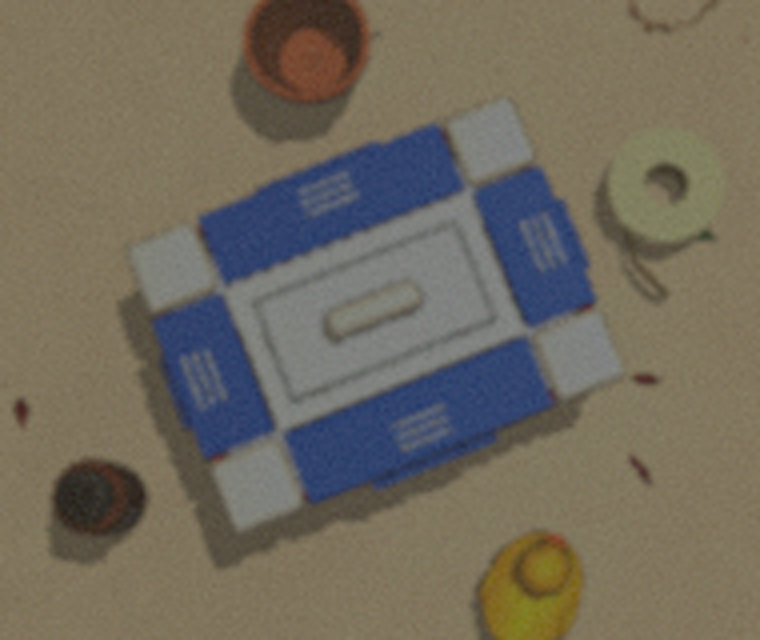

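All four flaps lie level with the lid: mean heights are 71–72 mm, down from 76 mm, and none slopes up outward. The box and the objects around it haven't visibly moved. The hand is clear, so I'm handing in.

```bash
python3 -c "
from workcell import bot
print(bot.close_job())"
```

```text
the job is handed in; nothing more can be done
None
```

All four flaps were sprung up at the start. I pressed them shut with the closed fingertips in the order left, front, right, back, then moved the hand well clear and handed the job in at about 14 s.

- **Pressing:** at each flap the force dropped off as it snapped down. The largest vertical force read was about 12 N.
- **Flaps:** depth from both cameras puts each flap's mean height at 71–72 mm, down from 76 mm, with no upward slope left.
- **Surroundings:** flap positions repeat within about 2.5 mm, within measurement noise, so the box did not measurably move. The bottle, pot, ribbon and duck look undisturbed.
- **Checks that disagreed:**
  - Thin red specks still show at some flap ends beside the corners, though the heights say those flaps are flush.
  - The right flap's fitted slope reads slightly downward, as does the front flap's from the top camera. I put both down to depth noise at the rim.

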